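Put the seasoning shelf back in order

TASK

The shelf has been wiped, so put its four things back from the counter, each in its own place: the bamboo salt box centred on the cork mat and in line with it, the chrome timer centred on the black charging pad, the yellow jar centred on the yellow coaster, and the clear egg separator seated level on the white ramekin. Keep each one upright and set it down gently rather than dropping it, and leave the leaf spoon rest and the pepper mill where they stand.

Things in the scene. Friction and masses are not known exactly. Their poses are not given: they have to be found in the camera images.
- salt_box: Bamboo salt box with a sliding lid (closed), 100 mm long (own x) by 62 mm wide (own y) by 58 mm high, straight sides; about 0.3 kg, rigid. Origin at the centre of its underside, z up. Stands on the counter (z = 0) at the start.
- timer: Chrome kitchen timer dial: round chrome body 58 mm across and 27 mm high, with a narrower knurled chrome dial (39 mm across) on top, 40 mm high in all; about 0.16 kg. Origin at the centre of its underside, z up. The round body is the place to grip. Stands on the counter at the start.
- jar: Closed yellow jar with a brown wooden lid and small knob: straight body 66 mm across from 6 to 54 mm above its base, lid from 62 mm, 84 mm high in all; about 0.32 kg. Origin at the centre of its underside, z up. Stands on the counter at the start.
- separator: Clear plastic egg separator, 0.07 kg, 50 mm high: slotted basket (48 mm across, height 0 to 20 mm), flat flange 88 mm across at 20 to 24 mm with a short tab on its own -x side (67 mm out), and above it an open straight collar 60 mm across, 24 to 50 mm, wall 3 mm: grip this from outside, fingertips above the flange. Origin at the centre of its underside, z up. Stands on the counter at the start.
- salt_mat: Rectangular cork mat, 124 mm (own x) by 86 mm (own y), 6 mm thick: the place of the salt box. Fixed on the black steel shelf, a plate 160 mm deep and 700 mm wide whose top is 85 mm above the counter, front edge at x = 0.575; a tiled upstand 139 mm high stands behind it. Origin at the centre of its underside.
- timer_pad: Round black charging pad with a thin silver ring marked on it, 82 mm across, 8 mm thick: the place of the timer. Fixed on the shelf, where mat, pad, coaster, ramekin and spoon rest form a row about 120 mm apart, in any order. Origin at the centre of its underside.
- jar_coaster: Round yellow silicone coaster with concentric grooves, 90 mm across, 5 mm thick: the place of the yellow jar. Fixed on the shelf. Origin at the centre of its underside.
- ramekin: White ceramic ramekin, 45 mm high, rim 76 mm across outside and 69 mm inside, floor 5 mm thick: the egg separator sits on it, basket inside and flange resting on the rim (then the separator's origin is 25 mm above the ramekin's). Fixed on the shelf. Origin at the centre of its underside.
- spoon_rest: Green ceramic spoon rest shaped like a leaf, about 138 mm long (own x) by 78 mm wide, 13 mm high, loose on the shelf among the places. Not to be moved. Origin at its underside, roughly at its middle.
- pepper_mill: Dark wooden pepper mill, 50 mm across, 107 mm high, standing loose on the counter among the things (their row is about 160 mm apart). Not to be moved. Origin at the centre of its underside.
Things that resemble listed ones, but are neither listed nor needed, are in the scene too. What is shaped like the jar but purple is not meant. What is shaped like the separator but purple is not meant.

How it is judged:
At the end, for the whole second after the job is handed in: Salt box on the cork mat (centres within 13 mm, in line within 0.2 rad, either way round), timer on the charging pad and jar on the coaster (12 mm), separator seated on the ramekin (10 mm); heights within 4 mm of resting, upright within 0.08 rad, all released and at rest (horizontal distance between salt_box and salt_mat below 0.013 m and z of salt_box in the frame of salt_mat between 0.002 and 0.01 m and angle between each of salt_box, timer, jar, separator's own z axis and vertical below 0.08 rad and linear speed of each of salt_box, timer, jar, separator below 0.02 m/s and angular speed of each of salt_box, timer, jar, separator below 0.2 rad/s and contact force between the fingers and salt_box below 0.05 N and horizontal distance between timer and timer_pad below 0.012 m and z of timer in the frame of timer_pad between 0.004 and 0.012 m and contact force between the fingers and timer below 0.05 N and horizontal distance between jar and jar_coaster below 0.012 m and z of jar in the frame of jar_coaster between 0.001 and 0.009 m and contact force between the fingers and jar below 0.05 N and horizontal distance between separator and ramekin below 0.01 m and z of separator in the frame of ramekin between 0.021 and 0.029 m and contact force between the fingers and separator below 0.05 N and angle between the x axis of salt_box and the x axis of salt_mat, either way round below 0.2 rad); the robot touches nothing.
It fails at once if the leaf spoon rest is pushed from its place (more than 20 mm) (distance of spoon_rest from where it was at the start of the episode above 0.02 m).
It fails at once if the pepper mill is pushed from its place (more than 25 mm) or knocked over (distance of pepper_mill from where it was at the start of the episode above 0.025 m or angle between pepper_mill's own z axis and vertical above 0.6 rad).
It fails at once if one of the four things is tipped more than 35 degrees (angle between any of salt_box, timer, jar, separator's own z axis and vertical above 0.61 rad).
It fails at once if one of the four things is dropped from more than about 2 cm or knocked flying (faster than 0.6 m/s with the fingers off it) ((contact force between the fingers and salt_box below 0.01 N and linear speed of salt_box above 0.6 m/s) or (contact force between the fingers and timer below 0.01 N and linear speed of timer above 0.6 m/s) or (contact force between the fingers and jar below 0.01 N and linear speed of jar above 0.6 m/s) or (contact force between the fingers and separator below 0.01 N and linear speed of separator above 0.6 m/s)).
It also fails if it takes over 139 s, if anything falls off the work surface, if the arm or the gripper's body presses on something with over 40 N, if the wrist force passes 120 N, or if a joint passes its speed limit or range.

ROBOT

A 6-joint arm with a two-finger parallel gripper is mounted at the origin on the work surface. World frame = base frame: x ahead of the robot, y to its left, z up, the work surface at z = 0. Lengths are in m, angles in rad, forces in N, time in s.
With the tool pointing down it reaches from about 0.35 to 0.95 m from the base axis. Payload 17.4 kg.
Tool frame: the origin (TCP) lies midway between the tips of the shut fingers; the grasp point (between the pads) lies 19 mm behind it; z points along the fingers, y is the line along which they close (so a half turn about z gives the same grasp; the last joint's range is limited). The gripper opens to 93 mm and grips with 3 to 60 N. Pads are 15 mm wide; open, the fingers measure 128 mm over their backs; the gripper's body (75 mm by 188 mm) begins 65 mm behind the grasp point.
Start: joints at [-1.156, 0.116, 1.442, -0, 1.584, -0.038], TCP at [0.295, -0.607, 0.219] pointing down, gripper open.
Joint ranges: [-2.83, 2.83], [-0.83, 2.19], [0.07, 2.5], [-1.14, 4.28], [0.01, 3], [-2.97, 2.97]. Speed limits (rad/s): [1.89, 1.89, 2.22, 3.14, 3.14, 3.14].

INTERFACE

Orientations are given as [roll, pitch, yaw] about the fixed x, y, z axes, in that order (R = Rz(yaw) Ry(pitch) Rx(roll)).
In Python, from bench import arm gives the robot as it stands.
- The arm moves only by the shell command python3 -m jog 'ROWS' [FORCE]. ROWS is JSON, a list of rows, each a list of 5 numbers: the shift along the tool's x, y, z in m, then the turn about the tool's z in rad, then the closure, from 0 (fully open) to 1 (shut). In form: [[x, y, z, turn, gripper], ...]. A call has 1 to 20 rows; each row shifts and turns the commanded pose from where the row before left it, along the tool's axes as they then stand; what a row does not reach is not made up. A row lasts 1/10 s, in which the tool goes at most 50 mm and 8.59 degrees, less where a joint would pass 70% of its speed; a pose out of reach is approached as far as the arm can. A call is refused whole if a number of a shift passes 0.05 or a number of a turn 0.15, either way. A call with a gripper value outside its range is refused whole. The fingers move at their own pace and stop on an object; FORCE is the grip in N (left out, the last holds). Time passes only in rows, so rows that do not move let the fingers close. It gives the time, the measured TCP pose, the force, the opening and the grip force at its end, in the units of the state.
- arm.get_obs(): the state, without advancing time (a new reading comes with each control period).
- arm.capture(name): name is "scene" or "top" or "wrist"; returns (picture, depth): 384x512x3 uint8, red, green, blue; 384x512 float32, m along the optical axis (not along the pixel's ray), 0 where there is no reading.
- arm.camera_params(name): a dict with "K" (3x3 intrinsics, pixels), "dist" ([k1, k2, p1, p2, k3] as OpenCV has them; the pictures are not rectified), "R" (3x3) and "t" (3): a world point X has camera coordinates R X + t. Camera axes: x right, y down, z forward; pixel columns grow to the right and rows downward; lengths in m; the calibration is good to about 2 mm. A picture is of the moment at which its call begins: read the wrist's pose just before it. camera_params takes no time and is no camera call; for the wrist camera it gives the pose at the moment of the call.
- arm.sign_off(): hands the job in; it is judged then, once.
The state is a dict: "time": time; "qpos": joint angles; "joint_vel": joint speeds; "effort": joint torques, N m; "eef_pos": TCP position; "tcp_rot": TCP orientation; "contact_force": force on the tool from outside, world axes, zero at the start; "ft_torque": the same for the moment, N m; "width": finger opening in m; "gripper_force": force on a finger pad.
Only numpy, scipy, OpenCV 4.12 (cv2) and the standard library are available. Lean on these libraries where they do the work, as an engineer would, in place of code of your own. Each camera call takes 0.05 s, during which the arm holds its last target. There are 200 camera calls.

## Working session

There is one attempt and no reset: what is moved stays moved. The work goes in short steps, Python scripts to look and compute and a shell command to move; the robot and the scene stay as the last step left them, time stands still between calls to the robot, and variables do not carry over. Pictures are saved under pics/ and viewed, at most 14 in all, crops included, and the job is handed in when it is done.

```bash
ls; mkdir -p pics; python3 - <<'E'
from bench import arm
import cv2,numpy as np
o=arm.get_obs();print({k:np.round(v,3) for k,v in o.items()})
for n in("scene","top"):
    p,d=arm.capture(n);cv2.imwrite(f"pics/{n}0.png",p[:,:,::-1]);np.save(f"pics/{n}0.npy",d)
    c=arm.camera_params(n);print(n,np.round(c["K"],1).tolist(),np.round(c["R"],3).tolist(),np.round(c["t"],3),c["dist"],(d==0).mean())
E
```

```text
pics
{'time': np.float64(0.0), 'qpos': array([-1.156,  0.116,  1.442, -0.   ,  1.584, -0.038]), 'joint_vel': array([-0.   , -0.002, -0.001,  0.002,  0.   ,  0.001]), 'effort': array([-1.0000e-03, -7.2126e+01, -6.2262e+01,  7.8000e-02,  2.4000e-02,
       -0.0000e+00]), 'eef_pos': array([ 0.295, -0.607,  0.218]), 'tcp_rot': array([-3.14 , -0.   ,  0.453]), 'contact_force': array([ 0.135, -1.022,  0.403]), 'ft_torque': array([ 0.027, -0.009, -0.013]), 'gripper_force': np.float64(0.0), 'width': np.float64(0.093)}
scene [[418.5, 0.0, 250.3], [0.0, 418.5, 186.3], [0.0, 0.0, 1.0]] [[0.812, 0.583, -0.0], [0.415, -0.579, -0.702], [-0.409, 0.57, -0.712]] [-0.415 -0.128  1.518] [0.03331403 0.         0.         0.         0.        ] 0.004018147786458333
top [[423.9, 0.0, 255.5], [0.0, 423.9, 196.5], [0.0, 0.0, 1.0]] [[-0.025, -1.0, -0.011], [-0.996, 0.026, -0.086], [0.086, 0.009, -0.996]] [0.056 0.491 1.177] [-0.11607048  0.          0.          0.          0.        ] 0.004247029622395833
```

View pics/top0.png

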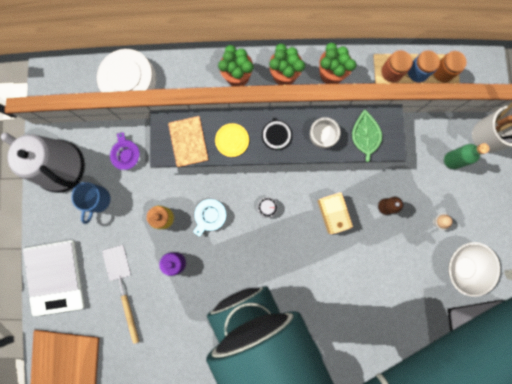

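View pics/scene0.png

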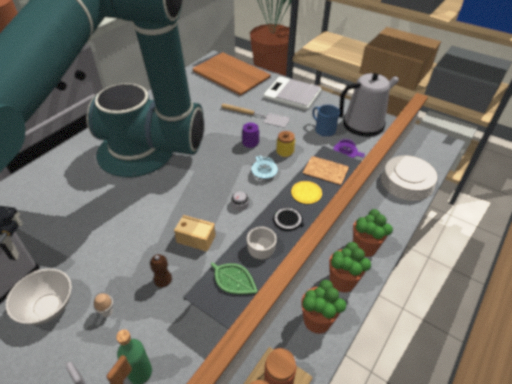

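The top view shows, on the shelf, left to right: mat (188,141), coaster (232,140), pad (277,135), ramekin (325,132) and leaf (367,135). On the counter are the jar (160,217), clear separator (210,215), timer (268,207), salt box (335,213) and mill (390,206). The scene view agrees with this order.

```bash
cat > h.py <<'E'
import cv2,numpy as np
from bench import arm
def rays(c,uv,z):
    n=cv2.undistortPoints(np.asarray(uv,float).reshape(-1,1,2),np.array(c["K"]),np.array(c["dist"])).reshape(-1,2)
    R=np.array(c["R"]);t=np.array(c["t"]);C=-R.T@t
    d=np.c_[n,np.ones(len(n))]@R
    return C+d*((z-C[2])/d[:,2])[:,None]
def cloud(c,depth):
    v,u=np.indices(depth.shape);n=cv2.undistortPoints(np.stack([u,v],-1).reshape(-1,1,2).astype(float),np.array(c["K"]),np.array(c["dist"])).reshape(-1,2)
    P=np.c_[n,np.ones(len(n))]*depth.reshape(-1,1)
    return ((P-np.array(c["t"]))@np.array(c["R"])).reshape(*depth.shape,3)
E
python3 - <<'E'
from h import *
p=cv2.imread("pics/top0.png");d=np.load("pics/top0.npy");c=arm.camera_params("top")
X=cloud(c,d);z=X[...,2]
hsv=cv2.cvtColor(p,cv2.COLOR_BGR2HSV)
for n,(u,v) in dict(mat=(188,141),coaster=(232,140),pad=(277,135),ram=(325,132),leaf=(367,135),jar=(160,217),sep=(210,215),timer=(268,207),salt=(335,213),mill=(390,206),shelf=(300,155),ctr=(300,185),upst=(300,95)).items():
    print(n,np.round(X[v,u],3),np.round(np.median(z[v-2:v+3,u-2:u+3]),3),hsv[v,u])
# counter objects by height
m=((z>0.012)&(d>0)).astype(np.uint8);m[:178]=0;m[260:]=0
n,l,s,ce=cv2.connectedComponentsWithStats(m)
for i in range(1,n):
    if s[i,4]>80:
        q=X[l==i];print(s[i],np.round(q.min(0),3),np.round(q.max(0),3),np.round((q.min(0)+q.max(0))/2,3))
big=cv2.resize(p[100:240,130:410],None,fx=2.8,fy=2.8,interpolation=cv2.INTER_CUBIC);cv2.imwrite("pics/c.png",big)
E
```

```text
mat [0.643 0.222 0.091] 0.092 [ 20 100 249]
coaster [0.642 0.103 0.09 ] 0.092 [ 29 139 254]
pad [ 0.65  -0.019  0.098] 0.094 [150  15  35]
ram [ 0.656 -0.149  0.094] 0.091 [ 18   5 252]
leaf [ 0.646 -0.263  0.095] 0.091 [ 58  96 173]
jar [0.439 0.305 0.072] 0.075 [ 12 151  98]
sep [0.445 0.176 0.003] 0.003 [ 94  17 253]
timer [0.461 0.01  0.043] 0.04 [167   8 236]
salt [ 0.439 -0.174  0.05 ] 0.056 [ 24  70 249]
mill [ 0.451 -0.315  0.097] 0.094 [ 11 153  90]
shelf [ 0.597 -0.08   0.085] 0.084 [109  19 105]
ctr [ 0.524 -0.085  0.001] 0.001 [ 98   5 204]
upst [ 0.746 -0.08   0.14 ] 0.14 [ 13 144 226]
[  22  178   88   46 1331] [0.428 0.467 0.012] [0.561 0.68  0.194] [0.495 0.573 0.103]
[318 193  34  41 907] [ 0.384 -0.216  0.012] [ 0.493 -0.133  0.065] [ 0.439 -0.174  0.038]
[257 197  21  21 333] [ 0.434 -0.016  0.015] [0.49  0.04  0.045] [0.462 0.012 0.03 ]
[379 196  24  19 352] [ 0.433 -0.351  0.012] [ 0.479 -0.308  0.111] [ 0.456 -0.329  0.062]
[193 199  33  37 616] [0.388 0.131 0.016] [0.489 0.222 0.055] [0.439 0.176 0.035]
[147 205  26  25 498] [0.407 0.281 0.013] [0.473 0.342 0.092] [0.44  0.311 0.052]
[435 214  18  16 220] [ 0.385 -0.502  0.031] [ 0.428 -0.46   0.077] [ 0.406 -0.481  0.054]
[ 24 240  53  20 807] [0.326 0.564 0.013] [0.381 0.728 0.034] [0.353 0.646 0.023]
[450 242  48  18 516] [ 0.294 -0.631  0.012] [ 0.346 -0.493  0.066] [ 0.32  -0.562  0.039]
[161 252  24   8 141] [0.321 0.25  0.013] [0.343 0.307 0.077] [0.332 0.279 0.045]
```

View pics/c.png

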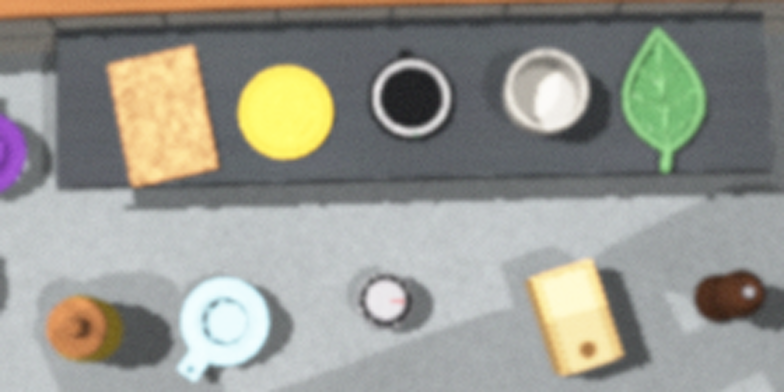

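The crop shows clear outlines of the mat, coaster, silver ring, ramekin rim, separator flange, timer top and salt box top. I'll measure these by colour.

```bash
cat > m.py <<'E'
from h import *
def contour(mask,uv):
    mask=cv2.morphologyEx(mask.astype(np.uint8),cv2.MORPH_CLOSE,np.ones((3,3)))
    n,l=cv2.connectedComponents(mask)
    u,v=uv
    if l[v,u]: i=l[v,u]
    else:
        w=l[v-25:v+26,u-25:u+26];i=np.bincount(w[w>0]).argmax()
    cs,_=cv2.findContours((l==i).astype(np.uint8),cv2.RETR_EXTERNAL,cv2.CHAIN_APPROX_NONE)
    return max(cs,key=cv2.contourArea).reshape(-1,2)
def circ(P,clip=True):
    q=P[:,:2]
    for k in range(4):
        A=np.c_[2*q,np.ones(len(q))];s=np.linalg.lstsq(A,(q**2).sum(1),rcond=None)[0]
        r=np.sqrt(s[2]+s[0]**2+s[1]**2);e=np.abs(np.hypot(*(q-s[:2]).T)-r)
        q=q[e<max(2*np.median(e),.0015)]
    return np.round([s[0],s[1],2*r],4),len(q),len(P)
def rect(P):
    (c,wh,a)=cv2.minAreaRect((P[:,:2]*1000).astype(np.float32))
    b=cv2.boxPoints((c,wh,a));e=[b[1]-b[0],b[2]-b[1]];L=max(e,key=np.linalg.norm)
    return np.round(c,1),np.round(wh,1),"yaw long",round(float(np.arctan2(L[1],L[0])),3)
E
python3 - <<'E'
from m import *
p=cv2.imread("pics/top0.png");d=np.load("pics/top0.npy");c=arm.camera_params("top");z=cloud(c,d)[...,2]
H,S,V=[a.astype(int) for a in cv2.split(cv2.cvtColor(p,cv2.COLOR_BGR2HSV))]
print("mat",rect(rays(c,contour((H>8)&(H<28)&(S>60)&(V>170),(188,141)),.091)))
print("coaster",circ(rays(c,contour((H>22)&(H<38)&(S>90),(232,140)),.090)))
m=(V>150)&(S<60);m[:100]=0
print("ring",circ(rays(c,contour(m,(277,135)),.093)))
m=(V>140)&(S<50);m2=(z>.115)
print("ram col",circ(rays(c,contour(m,(325,132)),.130)))
print("salt",rect(rays(c,contour((H>12)&(H<30)&(S>50)&(V>120),(335,213)),.058)))
print("sep col",circ(rays(c,contour((H>80)&(H<105)&(V>205)&(S>12),(210,215)),.024)))
print("timer",circ(rays(c,contour((z>.012),(268,207)),.027)))
print("timer V",circ(rays(c,contour((V>210),(268,207)),.040)))
print("lid",circ(rays(c,contour((H<17)&(S>110),(160,217)),.066)))
print("jar",circ(rays(c,contour((z>.012),(160,217)),.04)))
E
```

```text
mat (array([642.8, 223.5]), array([126.4,  88. ]), 'yaw long', 0.193)
coaster (array([0.6432, 0.1039, 0.0921]), 88, 95)
ring (array([ 0.6539, -0.0175,  0.0724]), 73, 76)
ram col (array([ 0.6492, -0.1422,  0.0784]), 73, 85)
salt (array([ 437.9, -173.3]), array([105.5,  73.6]), 'yaw long', 0.286)
sep col (array([0.4449, 0.1753, 0.0891]), 56, 102)
timer (array([0.4618, 0.0116, 0.0557]), 52, 56)
timer V (array([0.4618, 0.0121, 0.033 ]), 32, 34)
lid (array([0.4404, 0.314 , 0.0558]), 52, 57)
jar (array([0.4405, 0.3137, 0.0698]), 43, 70)
```

```bash
python3 -m jog '[[0,0,-0.02,0.15,0],[0,0,-0.02,0.15,0],[0,0,-0.02,0.15,0],[0.01,-0.01,0,0.003,0],[0.01,-0.025,0,0,0],[0.01,-0.04,0,0,0],[0.01,-0.04,0,0,0],[0.01,-0.04,0,0,0],[0.01,-0.04,0,0,0],[0.01,-0.04,0,0,0],[0.01,-0.04,0,0,0],[0.01,-0.04,0,0,0],[0.01,-0.04,0,0,0],[0.01,-0.04,0,0,0],[0.01,-0.04,0,0,0],[0.01,-0.04,0,0,0],[0.01,-0.04,0,0,0],[0.01,-0.04,0,0,0],[0.01,-0.04,0,0,0],[0.007,-0.024,0,0,0]]'
python3 - <<'E'
from h import *
c=arm.camera_params("wrist");o=arm.get_obs();print(o["eef_pos"],o["tcp_rot"])
p,d=arm.capture("wrist");cv2.imwrite("pics/w0.png",p[:,:,::-1])
print(np.round(c["K"],1).tolist(),np.round(c["R"],3).tolist(),np.round(-np.array(c["R"]).T@c["t"],3),c["dist"])
E
```

```text
time: 2.1
eef_pos: [0.4621, 0.0151, 0.2775]
tcp_rot: [-3.141, 0.001, 0.006]
contact_force: [0.4, -0.3, 0.1]
width: 0.0929
gripper_force: 0.0
[0.46214293 0.01505635 0.27747446] [-3.14107680e+00  8.71651116e-04  5.64811073e-03]
[[284.8, 0.0, 253.0], [0.0, 284.8, 186.6], [0.0, 0.0, 1.0]] [[0.005, -1.0, -0.002], [-0.967, -0.005, 0.253], [-0.253, 0.0, -0.967]] [0.531 0.016 0.442] [0.01623817 0.         0.         0.         0.        ]
```

View pics/w0.png

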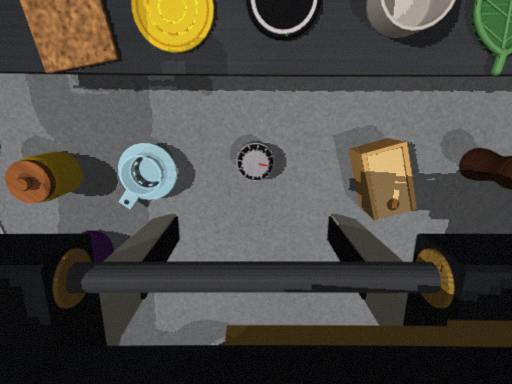

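The wrist view shows the timer at (255,161), the separator at (147,172), the jar at (42,178) and the salt box top at about (388,175). The camera sits forward of the tool.

```bash
python3 - <<'E'
from m import *
p=cv2.imread("pics/w0.png");c=arm.camera_params("wrist")
H,S,V=[a.astype(int) for a in cv2.split(cv2.cvtColor(p,cv2.COLOR_BGR2HSV))]
def crop(u0,u1,v0,v1,m):
    k=np.zeros_like(m);k[v0:v1,u0:u1]=m[v0:v1,u0:u1];return k
print("timer face",circ(rays(c,contour(crop(238,272,143,181,(V>120)&(S<60)),(255,161)),.040)))
print("sep flange",circ(rays(c,contour(crop(110,185,135,215,(H>85)&(H<105)&(S>40)&(V>110)),(147,172)),.024)))
mm=contour(crop(340,425,130,225,(H>8)&(H<28)&(S>70)&(V>135)),(380,170))
P=rays(c,mm,.058);print("salt",rect(P),rect(P)[1])
for u,v in [(352,170),(377,218)]: print("salt left edge?",np.round(rays(c,[(u,v)],.058),4))
print("lid",circ(rays(c,contour(crop(0,60,150,205,(H<14)&(S>100)&(V>60)),(30,182)),.066)))
cv2.imwrite("pics/c2.png",cv2.resize(p[120:230,330:520],None,fx=4,fy=4,interpolation=cv2.INTER_CUBIC))
E
```

```text
timer face (array([0.4611, 0.0156, 0.037 ]), 76, 87)
sep flange (array([0.4443, 0.1767, 0.0864]), 105, 188)
salt (array([ 457.6, -164.7]), array([61., 62.]), 'yaw long', -1.284) [61. 62.]
salt left edge? [[ 0.4557 -0.1175  0.058 ]]
salt left edge? [[ 0.3861 -0.1595  0.058 ]]
lid (array([0.4384, 0.3216, 0.0582]), 124, 124)
```

View pics/c2.png

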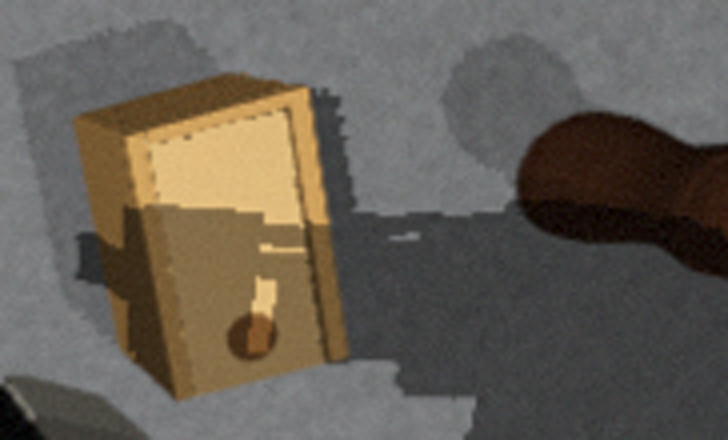

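The crop shows the salt box top with its corners at (125,140), (308,88), (347,357) and (180,399). I'll compute its pose from those and grasp the timer now.

```bash
python3 - <<'E'
from m import *
c=arm.camera_params("wrist")
P=rays(c,[(u/4+330-.4,v/4+120-.4) for u,v in [(125,140),(308,88),(347,357),(180,399)]],.058)[:,:2]
print(P.round(4),P.mean(0),[round(float(np.linalg.norm(P[i]-P[i-1])),4) for i in range(4)],[np.arctan2(*(P[a]-P[b])[::-1]) for a,b in((0,3),(1,2))])
E
python3 -m jog '[[-0.001,0.001,0.04,0,0],[0,0,0.04,0,0],[0,0,0.04,0,0],[0,0,0.04,0,0],[0,0,0.04,0,0],[0,0,0.03,0,0],[0,0,0.02,0,0],[0,0,0.015,0,0],[0,0,0.007,0,0],[0,0,0,0,0.3],[0,0,0,0,0.5],[0,0,0,0,0.5],[0,0,0,0,0.5],[0,0,0,0,0.5],[0,0,0,0,0.5],[0,0,0,0,0.5]]' 20
```

```text
[[ 0.4769 -0.1274]
 [ 0.4945 -0.186 ]
 [ 0.4003 -0.213 ]
 [ 0.3841 -0.1563]] [ 0.43895819 -0.170694  ] [0.0973, 0.0612, 0.098, 0.059] [np.float64(0.3021149566816617), np.float64(0.2791918733785137)]
time: 3.75
eef_pos: [0.4617, 0.011, 0.0072]
tcp_rot: [-3.142, -0.001, -0.0]
contact_force: [-1.5, -0.4, 6.3]
width: 0.0579
gripper_force: 20.0
```

```bash
python3 -m jog '[[0,0,-0.02,0,0.5],[0,0,-0.04,0,0.5],[0,0,-0.05,0,0.5],[0,0,-0.05,0,0.5],[0,0,-0.05,0,0.5],[0.02,0.01,-0.04,0,0.5],[0.04,0.01,0,0,0.5],[0.04,0.008,0,0,0.5],[0,0,0,0,0.5],[0,0,0,0,0.5]]'
python3 - <<'E'
from h import *
import pickle
o=arm.get_obs();print(o["eef_pos"],o["width"],o["gripper_force"])
c=arm.camera_params("wrist");p,d=arm.capture("wrist");cv2.imwrite("pics/w1.png",p[:,:,::-1]);pickle.dump(c,open("pics/w1.pkl","wb"))
E
```

```text
time: 4.75
eef_pos: [0.5615, -0.0171, 0.2554]
tcp_rot: [-3.141, 0.002, -0.0]
contact_force: [-0.4, -0.3, -0.9]
width: 0.0574
gripper_force: 20.0
[ 0.56147858 -0.01714906  0.25543283] 0.05740524748535841 19.999729692935944
```

View pics/w1.png

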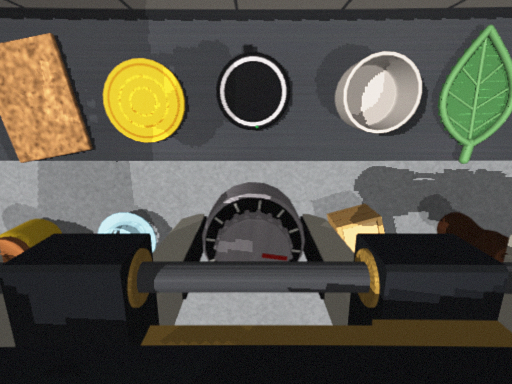

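The timer is held level in the fingers, with the dial at (254,237). All the places are clear: mat (45,97), coaster (144,100), ring (253,91), ramekin rim (379,92).

```bash
python3 - <<'E'
from m import *
import pickle
p=cv2.imread("pics/w1.png");c=pickle.load(open("pics/w1.pkl","rb"))
H,S,V=[a.astype(int) for a in cv2.split(cv2.cvtColor(p,cv2.COLOR_BGR2HSV))]
def crop(u0,u1,v0,v1,m):
    k=np.zeros_like(m);k[v0:v1,u0:u1]=m[v0:v1,u0:u1];return k
print("mat",rect(rays(c,contour(crop(0,98,20,170,(H>5)&(H<22)&(S>70)&(V>60)),(45,97)),.091)))
print("coaster",circ(rays(c,contour(crop(95,195,50,150,(H>18)&(H<35)&(S>120)&(V>100)),(144,100)),.090)))
print("ring",circ(rays(c,contour(crop(210,297,45,138,(V>130)),(253,91)),.093)))
q=contour(crop(325,430,45,140,(V>105)&(S<60)),(350,92))
P=rays(c,q,.130);print("ram",circ(P))
P=P[q[:,0]>375];print("ram right",circ(P))
print("dial", rays(c,[(254,200)],.2554+.0),)
E
```

```text
mat (array([641.6, 223. ]), array([123.8,  89.2]), 'yaw long', 0.187)
coaster (array([0.6417, 0.1047, 0.089 ]), 235, 235)
ring (array([ 0.6517, -0.0161,  0.0712]), 190, 192)
ram (array([ 0.6472, -0.1383,  0.0781]), 132, 237)
ram right (array([ 0.6475, -0.1408,  0.0746]), 127, 127)
dial [[ 0.57923451 -0.01706546  0.2554    ]]
```

```bash
python3 -m jog '[[0.03,0,0,0,0.5],[0.04,0,0.01,0,0.5],[0.021,0,0.03,0,0.5],[0,0,0.04,0,0.5],[0,0,0.03,0,0.5],[0,0,0.02,0,0.5],[0,0,0.01,0,0.5],[0,0,0.006,0,0.5],[0,0,0,0,0.5],[0,0,0.002,0,0.5],[0,0,0.002,0,0.5],[0,0,0.002,0,0.5],[0,0,0,0,0.5]]'
```

```text
time: 6.1
eef_pos: [0.6524, -0.017, 0.1046]
tcp_rot: [-3.142, 0.0, -0.0]
contact_force: [0.4, -0.4, -1.5]
width: 0.0577
gripper_force: 20.0
```

```bash
python3 -m jog '[[0,0,0.002,0,0.5],[0,0,0.001,0,0.5],[0,0,0.001,0,0.5],[0,0,0,0,0.5]]'
```

```text
time: 6.5
eef_pos: [0.6523, -0.017, 0.1004]
tcp_rot: [-3.142, 0.0, -0.0]
contact_force: [0.9, -0.8, -1.5]
width: 0.0576
gripper_force: 20.0
```

```bash
python3 -m jog '[[0,0,-0.0005,0,0.4],[0,0,0,0,0.2],[0,0,0,0,0],[0,0,0,0,0],[0,0,-0.02,0,0],[0,0,-0.04,0,0],[0,0,-0.05,0,0],[-0.02,0.01,-0.04,0,0],[-0.04,0.03,0,0,0],[-0.04,0.03,0,0,0],[-0.04,0.03,0,0,0],[-0.04,0.03,0,0,0],[-0.034,0.0245,0,0,0],[0,0,0,-0.14,0],[0,0,0,-0.145,0],[0,0,0,0,0]]'
python3 - <<'E'
from h import *
import pickle
o=arm.get_obs();print(o["eef_pos"],o["tcp_rot"])
c=arm.camera_params("wrist");p,d=arm.capture("wrist");cv2.imwrite("pics/w2.png",p[:,:,::-1]);pickle.dump(c,open("pics/w2.pkl","wb"))
E
```

```text
time: 8.1
eef_pos: [0.4381, -0.1717, 0.2515]
tcp_rot: [3.141, -0.001, 0.287]
contact_force: [0.3, -0.1, -0.2]
width: 0.093
gripper_force: 0.0
[ 0.43813281 -0.17170748  0.25147103] [ 3.14113376e+00 -5.41556440e-04  2.86878835e-01]
```

View pics/w2.png

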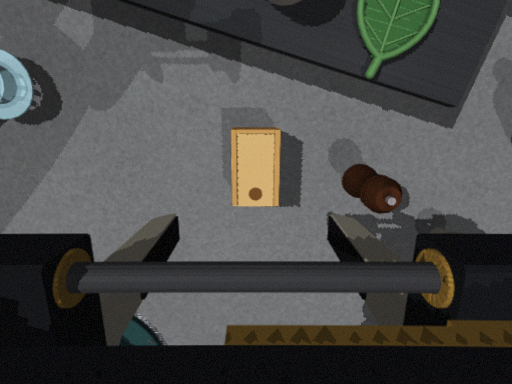

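The salt box is square to the picture, with its top spanning u 232–280 and v 130–207. The fingers straddle it.

```bash
python3 - <<'E'
from m import *
import pickle
p=cv2.imread("pics/w2.png");c=pickle.load(open("pics/w2.pkl","rb"))
H,S,V=[a.astype(int) for a in cv2.split(cv2.cvtColor(p,cv2.COLOR_BGR2HSV))]
m=np.zeros_like(H);m[115:215,220:290]=((H>8)&(H<28)&(S>70)&(V>120))[115:215,220:290]
P=rays(c,contour(m,(255,160)),.058);print(rect(P))
E
```

```text
(array([ 438.8, -173.3]), array([101.2,  62.2]), 'yaw long', 0.284)
```

```bash
python3 -m jog '[[0,0.0015,0.04,0,0],[0,0,0.04,0,0],[0,0,0.04,0,0],[0,0,0.04,0,0],[0,0,0.035,0,0],[0,0,0.02,0,0],[0,0,0.0125,0,0],[0,0,0.008,0,0],[0,0,0,0,0.2],[0,0,0,0,0.5],[0,0,0,0,0.5],[0,0,0,0,0.5],[0,0,0,0,0.5],[0,0,0,0,0.5]]' 25
```

```text
time: 9.55
eef_pos: [0.4392, -0.1732, 0.0164]
tcp_rot: [3.141, -0.001, 0.285]
contact_force: [-0.9, -0.5, 5.6]
width: 0.0621
gripper_force: 25.0
```

```bash
python3 -m jog '[[0,0,-0.02,0,0.5],[0,0,-0.04,0,0.5],[0,0,-0.05,0,0.5],[0,0,-0.05,0,0.5],[0,0,-0.05,0.05,0.5],[0,0,-0.02,0.045,0.5],[0.014,-0.0175,0,0,0.5],[0.026,-0.033,0,0,0.5],[0.026,-0.033,0,0,0.5],[0.026,-0.033,0,0,0.5],[0.026,-0.033,0,0,0.5],[0.026,-0.033,0,0,0.5],[0.026,-0.033,0,0,0.5],[0.026,-0.033,0,0,0.5],[0.026,-0.033,0,0,0.5],[0.026,-0.033,0,0,0.5],[0.026,-0.036,0,0,0.5],[0,0,0,0,0.5],[0,0,0,0,0.5]]'
```

```text
time: 11.45
eef_pos: [0.6416, 0.2237, 0.2444]
tcp_rot: [3.141, 0.002, 0.191]
contact_force: [-0.4, -0.1, -2.2]
width: 0.0618
gripper_force: 25.0
```

Now lower 0.137.

```bash
python3 -m jog '[[0,0,0.02,0,0.5],[0,0,0.04,0,0.5],[0,0,0.035,0,0.5],[0,0,0.02,0,0.5],[0,0,0.01,0,0.5],[0,0,0.005,0,0.5],[0,0,0.003,0,0.5],[0,0,0.002,0,0.5],[0,0,0.001,0,0.5],[0,0,0,0,0.5],[0,0,0,0,0.5]]'
```

```text
time: 12.55
eef_pos: [0.6419, 0.2231, 0.1101]
tcp_rot: [-3.142, -0.001, 0.19]
contact_force: [0.3, 0.1, -2.9]
width: 0.0621
gripper_force: 25.0
```

```bash
python3 -m jog '[[0,0,0.0015,0,0.5],[0,0,0.001,0,0.5],[0,0,0,0,0.4],[0,0,0,0,0.2],[0,0,0,0,0],[0,0,0,0,0],[0,0,-0.02,0,0],[0,0,-0.04,0,0],[0,0,-0.05,0,0],[-0.02,0.001,-0.03,0,0],[-0.04,0.002,0,0,0],[-0.04,0.002,0,0,0],[-0.04,0.002,0,0,0],[-0.04,0.002,0,0,0],[-0.023,0,0,0.1,0],[0,0,0,0.09,0],[0,0,0,0,0]]'
python3 - <<'E'
from h import *
import pickle
o=arm.get_obs();print(o["eef_pos"],o["tcp_rot"])
c=arm.camera_params("wrist");p,d=arm.capture("wrist");cv2.imwrite("pics/w3.png",p[:,:,::-1]);pickle.dump(c,open("pics/w3.pkl","wb"))
E
```

```text
time: 14.25
eef_pos: [0.4437, 0.1758, 0.2477]
tcp_rot: [-3.141, -0.001, -0.002]
contact_force: [0.0, -0.3, 0.6]
width: 0.0927
gripper_force: 0.0
[0.44374006 0.17577416 0.24773498] [-3.14115143e+00 -1.41701648e-03 -1.63065336e-03]
```

View pics/w3.png

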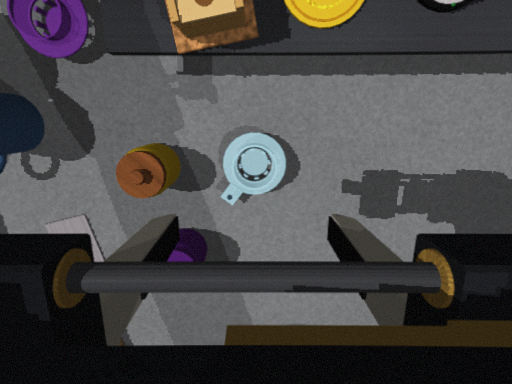

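The separator flange is at (254,163), with its tab pointing lower left at (230,197). The salt box sits on the mat at the top.

```bash
python3 - <<'E'
from m import *
import pickle
p=cv2.imread("pics/w3.png");c=pickle.load(open("pics/w3.pkl","rb"))
H,S,V=[a.astype(int) for a in cv2.split(cv2.cvtColor(p,cv2.COLOR_BGR2HSV))]
m=np.zeros_like(H);m[125:185,215:295]=((H>80)&(H<110)&(S>30)&(V>110))[125:185,215:295]
q=contour(m,(235,160));
for zz in(.024,.05):print(circ(rays(c,q,zz)))
m=np.zeros_like(H);m[135:210,105:170]=((H<14)&(S>100)&(V>50))[135:210,105:170]
for zz in(.062,.074):print("lid",circ(rays(c,contour(m,(150,170)),zz)))
E
```

```text
(array([0.4448, 0.1755, 0.0856]), 104, 178)
(array([0.4494, 0.1756, 0.0798]), 104, 178)
lid (array([0.4374, 0.3187, 0.059 ]), 135, 135)
lid (array([0.4399, 0.3138, 0.057 ]), 135, 135)
```

```bash
python3 -m jog '[[0.001,0,0.04,0,0],[0,0,0.04,0,0],[0,0,0.04,0,0],[0,0,0.04,0,0],[0,0,0.03,0,0],[0,0,0.015,0,0],[0,0,0.008,0,0],[0,0,0.005,0,0],[0,0,0,0,0.2],[0,0,0,0,0.5],[0,0,0,0,0.5],[0,0,0,0,0.5],[0,0,0,0,0.5],[0,0,0,0,0.5]]' 10
```

```text
time: 15.7
eef_pos: [0.4453, 0.1759, 0.0296]
tcp_rot: [-3.141, -0.001, -0.0]
contact_force: [0.2, -0.9, 5.3]
width: 0.0609
gripper_force: 10.0
```

```bash
python3 -m jog '[[0,0,-0.02,0,0.5],[0,0,-0.04,0,0.5],[0,0,-0.05,0,0.5],[0,0,-0.05,0,0.5],[0.005,0.02,-0.04,0,0.5],[0.012,0.036,-0.01,0,0.5],[0.012,0.036,0,0,0.5],[0.012,0.036,0,0,0.5],[0.012,0.036,0,0,0.5],[0.012,0.036,0,0,0.5],[0.012,0.036,0,0,0.5],[0.012,0.036,0,0,0.5],[0.012,0.036,0,0,0.5],[0.01,0.008,0,0,0.5],[0,0,0,0,0.5],[0,0,0,0,0.5]]'
python3 - <<'E'
from m import *
import pickle
o=arm.get_obs();print(o["eef_pos"],o["tcp_rot"])
c=arm.camera_params("wrist");p,d=arm.capture("wrist");cv2.imwrite("pics/w4.png",p[:,:,::-1])
H,S,V=[a.astype(int) for a in cv2.split(cv2.cvtColor(p[:,:,::-1],cv2.COLOR_BGR2HSV))]
uv=cv2.projectPoints(np.array([[.648,-.141,.13]]),cv2.Rodrigues(np.array(c["R"]))[0],np.array(c["t"]),np.array(c["K"]),np.array(c["dist"]))[0].ravel();print(uv)
u,v=map(int,uv);m=np.zeros_like(H);a=(slice(max(0,v-52),v+52),slice(u-55,u+55));m[a]=((V>100)&(S<60))[a]
q=contour(m,(u-40,v));print(q.min(0),q.max(0),circ(rays(c,q,.13)))
E
```

```text
time: 17.3
eef_pos: [0.5559, -0.1395, 0.2389]
tcp_rot: [-3.141, 0.001, -0.0]
contact_force: [-0.3, 0.5, -0.5]
width: 0.0607
gripper_force: 10.0
[ 0.55586761 -0.1395197   0.23886731] [-3.14114743e+00  6.42395785e-04 -2.41820785e-05]
[255.4971547   85.81736342]
[215  41] [298 128] (array([ 0.6477, -0.1416,  0.0747]), 242, 242)
```

View pics/w4.png

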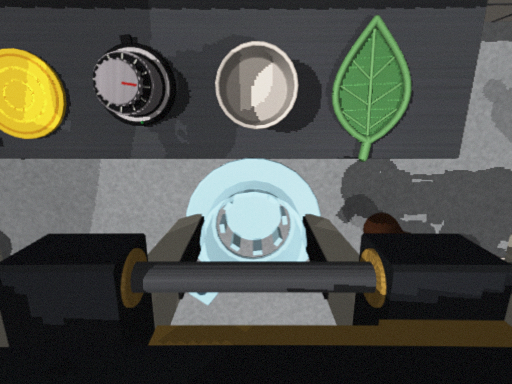

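The separator is held level and the ramekin rim is cleanly outlined at (256,85). The timer is on its pad.

```bash
python3 -m jog '[[0.02,0.002,0,0,0.5],[0.035,0,0,0,0.5],[0.025,0,0,0,0.5],[0.0126,0,0,0,0.5],[0,0,0.02,0,0.5],[0,0,0.03,0,0.5],[0,0,0.02,0,0.5],[0,0,0.012,0,0.5],[0,0,0.006,0,0.5],[0,0,0.004,0,0.5],[0,0,0.003,0,0.5],[0,0,0.002,0,0.5],[0,0,0,0,0.5],[0,0,0,0,0.5]]'
```

```text
time: 18.75
eef_pos: [0.6487, -0.1423, 0.1425]
tcp_rot: [3.142, -0.0, -0.0]
contact_force: [0.3, 0.8, -0.3]
width: 0.0608
gripper_force: 10.0
```

```bash
python3 -m jog '[[0,0,0.0015,0,0.5],[0,0,0.0015,0,0.5],[0,0,0,0,0.5],[0,0,0,0,0.5]]'
```

```text
time: 19.15
eef_pos: [0.6488, -0.1423, 0.1397]
tcp_rot: [3.141, -0.001, -0.0]
contact_force: [-1.5, 0.0, 4.6]
width: 0.0606
gripper_force: 10.0
```

```bash
python3 -m jog '[[0,0,0,0,0.4],[0,0,0,0,0.2],[0,0,0,0,0],[0,0,0,0,0],[0,0,-0.02,0,0],[0,0,-0.04,0,0],[0,0,-0.05,0,0],[-0.019,-0.02,0,0,0],[-0.019,-0.04,0,0,0],[-0.019,-0.04,0,0,0],[-0.019,-0.04,0,0,0],[-0.019,-0.04,0,0,0],[-0.019,-0.04,0,0,0],[-0.019,-0.04,0,0,0],[-0.019,-0.04,0,0,0],[-0.019,-0.04,0,0,0],[-0.019,-0.04,0,0,0],[-0.019,-0.04,0,0,0],[0,-0.037,0,0,0],[0,0,0,0,0]]'
python3 - <<'E'
from m import *
o=arm.get_obs();print(o["eef_pos"],o["tcp_rot"])
c=arm.camera_params("wrist");p,d=arm.capture("wrist");cv2.imwrite("pics/w5.png",p[:,:,::-1])
H,S,V=[a.astype(int) for a in cv2.split(cv2.cvtColor(p[:,:,::-1],cv2.COLOR_BGR2HSV))]
uv=cv2.projectPoints(np.array([[.44,.315,.07]]),cv2.Rodrigues(np.array(c["R"]))[0],np.array(c["t"]),np.array(c["K"]),np.array(c["dist"]))[0].ravel();print(uv)
u,v=map(int,uv);m=np.zeros_like(H);a=(slice(max(0,v-40),v+40),slice(u-40,u+40));m[a]=((H<14)&(S>100)&(V>50))[a]
q=contour(m,(u-15,v));print(q.min(0),q.max(0))
for z in(.062,.07,.075):print(circ(rays(c,q,z)))
E
```

```text
time: 21.15
eef_pos: [0.4387, 0.318, 0.2487]
tcp_rot: [-3.141, 0.001, 0.003]
contact_force: [0.1, 0.2, -0.3]
width: 0.0926
gripper_force: 0.0
[0.43873045 0.31804791 0.24870194] [-3.14119876e+00  6.16581769e-04  3.28688413e-03]
[256.25345026 169.380741  ]
[233 147] [279 193]
(array([0.4371, 0.3151, 0.0579]), 132, 132)
(array([0.4387, 0.3152, 0.0566]), 132, 132)
(array([0.4397, 0.3153, 0.0557]), 132, 132)
```

View pics/w5.png

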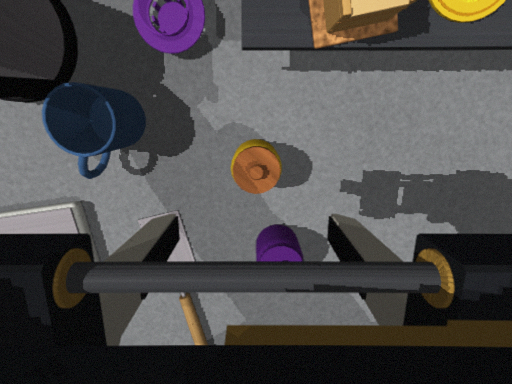

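The jar lid is centred at (256,170), and the purple jar behind the fingers stays clear.

```bash
python3 -m jog '[[0.001,0.003,0.03,0,0],[0,0,0.04,0,0],[0,0,0.04,0,0],[0,0,0.04,0,0],[0,0,0.035,0,0],[0,0,0.025,0,0],[0,0,0.015,0,0],[0,0,0.0075,0,0],[0,0,0.004,0,0],[0,0,0,0,0.1],[0,0,0,0,0.5],[0,0,0,0,0.5],[0,0,0,0,0.5],[0,0,0,0,0.5],[0,0,0,0,0.5]]' 25
```

```text
time: 22.7
eef_pos: [0.441, 0.3123, 0.0134]
tcp_rot: [-3.141, -0.001, -0.0]
contact_force: [-1.2, 0.8, 5.6]
width: 0.0653
gripper_force: 25.0
```

```bash
python3 -m jog '[[0,0,-0.02,0,0.5],[0,0,-0.04,0,0.5],[0,0,-0.05,0,0.5],[0,0,-0.05,0,0.5],[0,0,-0.05,0,0.5],[0.012,0.012,-0.02,0,0.5],[0.03,0.03,0,0,0.5],[0.035,0.035,0,0,0.5],[0.035,0.035,0,0,0.5],[0.035,0.035,0,0,0.5],[0.03,0.03,0,0,0.5],[0.025,0.031,0,0,0.5],[0,0,0,0,0.5],[0,0,0,0,0.5]]'
```

```text
time: 24.1
eef_pos: [0.6427, 0.103, 0.2415]
tcp_rot: [3.141, 0.002, -0.002]
contact_force: [-0.5, 0.4, -5.0]
width: 0.0653
gripper_force: 25.0
```

```bash
python3 -m jog '[[0.0005,-0.0015,0.02,0,0.5],[0,0,0.04,0,0.5],[0,0,0.035,0,0.5],[0,0,0.02,0,0.5],[0,0,0.01,0,0.5],[0,0,0.005,0,0.5],[0,0,0.003,0,0.5],[0,0,0.002,0,0.5],[0,0,0.001,0,0.5],[0,0,0,0,0.5],[0,0,0,0,0.5]]'
```

```text
time: 25.2
eef_pos: [0.6433, 0.1053, 0.1071]
tcp_rot: [-3.142, -0.001, -0.0]
contact_force: [-0.3, 0.2, -3.6]
width: 0.0654
gripper_force: 25.0
```

```bash
python3 -m jog '[[0,0,0.0015,0,0.5],[0,0,0.0015,0,0.5],[0,0,0.0005,0,0.5],[0,0,0,0,0.5],[0,0,0,0,0.4],[0,0,0,0,0.2],[0,0,0,0,0],[0,0,0,0,0],[0,0,-0.02,0,0],[0,0,-0.04,0,0],[0,0,-0.05,0,0],[-0.02,0.02,-0.03,0,0],[-0.04,0.03,0,0,0],[-0.04,0.02,0,0,0],[-0.04,0,0,0,0],[-0.04,0,0,0,0],[-0.04,0,0,0,0],[0,0,0,0,0],[0,0,0,0,0]]'
python3 - <<'E'
from m import *
o=arm.get_obs();print(o["eef_pos"],o["tcp_rot"])
c=arm.camera_params("wrist");p,d=arm.capture("wrist");cv2.imwrite("pics/w6.png",p[:,:,::-1])
p2,d2=arm.capture("top");np.save("pics/top1.npy",d2);cv2.imwrite("pics/top1.png",p2[:,:,::-1])
c=arm.camera_params("top");X=cloud(c,d2);z=X[...,2]
for n,x,y,zl,zt in(("salt",.642,.223,.14,.149),("timer",.6525,-.0165,.125,.133),("jar",.642,.1045,.16,.17),("sep",.648,-.1415,.15,.16)):
    s=(abs(X[...,0]-x)<.06)&(abs(X[...,1]-y)<.055)&(z>zl);q=X[s]
    print(n,len(q),np.round((q.min(0)+q.max(0))/2,3),"ztop",np.round(np.percentile(q[:,2],[10,50,90]),3),"want",zt)
s=(abs(X[...,0]-.642)<.07)&(abs(X[...,1]-.223)<.06)&(z>.135);print("salt",rect(X[s]))
big=cv2.resize(p2[95:265,130:420,::-1],None,fx=2.7,fy=2.7,interpolation=cv2.INTER_CUBIC);cv2.imwrite("pics/c6.png",big)
E
```

```text
time: 27.1
eef_pos: [0.423, 0.0354, 0.2438]
tcp_rot: [-3.142, -0.002, -0.0]
contact_force: [0.5, -0.4, 0.4]
width: 0.0932
gripper_force: 0.0
[0.42297861 0.03535699 0.24382353] [-3.14153066e+00 -2.17773251e-03 -1.39249855e-04]
salt 909 [0.641 0.222 0.149] ztop [0.144 0.147 0.15 ] want 0.149
timer 221 [ 0.653 -0.017  0.132] ztop [0.126 0.133 0.136] want 0.133
jar 405 [0.644 0.106 0.169] ztop [0.161 0.164 0.172] want 0.17
sep 123 [ 0.648 -0.142  0.159] ztop [0.152 0.159 0.163] want 0.16
salt (array([640.9, 222.3]), array([100.5,  62.6]), 'yaw long', 0.189)
```

View pics/c6.png

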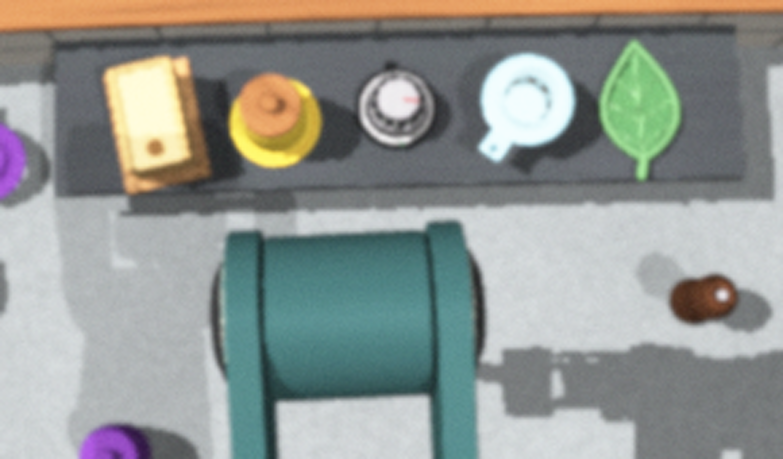

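View pics/w6.png

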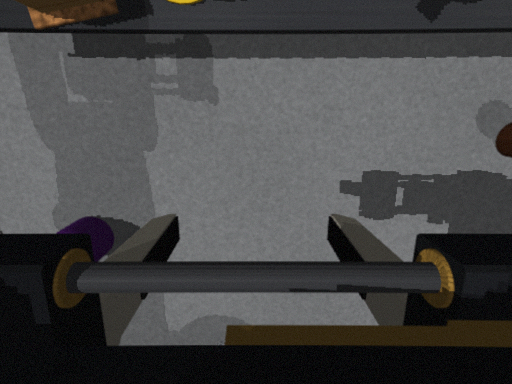

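All four things sit on their places at the right heights: salt box (155,122), jar (272,105), timer (398,103) and separator (527,98) in the crop. Leaf and mill are untouched, and the wrist view shows the gripper empty.

```bash
python3 -c "
from bench import arm
print(arm.sign_off())"
```

```text
the job is handed in; nothing more can be done
None
```

I put the salt box, timer, jar and separator back on their places and handed the job in at about 27 s; a last overhead check put each within about 2 mm of its place's centre and at resting height, and the leaf spoon rest and pepper mill were not touched.

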